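# Clip a nameplate blank into the holding jig

### The job

Load the yellow nameplate blank into the holding jig on the bench for printing: swing the sprung clip up by its red bar until it stays open, slide the blank in from the open end under the guide lips until it is fully home against the end stop, then lower the clip under control onto the blank (hold it by the bar all the way down, do not let it snap shut). Leave the other things on the bench where they are.

Things in the scene. Friction and masses are not known exactly. Their poses are not given: they have to be found in the camera images.
- jig: Holding jig fixed to the bench: grey base, aluminium bed, two blue guides, steel sprung clip. Origin: on its centre line at bench height. +x points from the open entry end to the end stop, z up. In its frame, mm: bed top z 30, x -45 to 90, 70 wide; foot x -45 to 135, 84 wide, 12 high; clip hinge axis along y at x 70, z 50, between ears 44 wide, up to z 58; spring strut behind it to a post at x 120, below z 66.
- entry (a point): Middle of the bed's front edge, at the bed's top (jig frame x -45, z 30 mm; axes as the jig's). In front of it is nothing. From here 23 mm of bed are open above: rest the blank's end here, then slide it along +x. Low side walls (top z 38) funnel it from 69 wide at x -40 to 54 at x -17. Lips overhang from x -12, with a sloped lead-in from x -22 (z 45).
- stop_face (a point): Middle of the face of the end stop (jig frame x 42, z 33 mm; axes as the jig's), 87 mm behind the entry; stop top z 40. Before it, from x -17, the guides leave a channel 53 mm wide (y -26.5 to 26.5), tops at z 43; their lips overhang it from |y| 21 mm outward, undersides at z 39: 3 mm above a blank lying on the bed.
- clip (a joint): Angle (rad) of the sprung clip: 0 with its foot on the bare bed (at the start), about 0.075 with its foot on a blank, 1.25 at its open stop. An over-centre spring pulls it shut below about 0.65 and holds it open above; about 4 N at the bar either way. Let go below 0.65 it snaps shut, much faster than 4 rad/s. Its foot is a steel roller 26 mm wide, 82 mm from the hinge.
- clip_bar (a point): Centre of the clip's red cross bar: cylinder 11 mm in diameter, 36 long, along the jig's y axis. Pinch it over its two ends (36 mm) from above; it can turn between the fingers. Jig frame, mm: x = 70 - 80 cos q + 20 sin q, z = 50 + 80 sin q + 20 cos q (q: clip angle): x -10, z 70 closed; x 64, z 132 open. Closed, the guides' tops are 27 mm below it.
- plate: Nameplate blank: flat rigid yellow plastic plate with a white field, 140 (x) x 50 (y) x 6 (z) mm, about 0.07 kg, flat on the bench left or right of the jig, white side up. Origin: centre of its underside. Either end may go in first. Home, its origin is at x -28, y 0, z 30 mm in the jig frame; 53 mm of it then stand out in front of the bed, where its long edges can be held.
- steel_rule: Bystander: steel rule on a wood strip, 161x44x12 mm, on the bench on the side of the jig where the blank is not. Origin: centre of its underside. Must not be moved.
- spare_knob: Bystander: black star knob, 40 mm across, 21 high, far left. Origin: centre of its underside. Must not be moved.
- marker_red: Bystander: red and white marker pen, 115x69x14 mm as it lies, far right. Origin: centre of its underside. Must not be moved.
Not all that is in view belongs to the job. There is more than one size of the plate; the job needs the larger.

How it is judged:
By the outcome, as a careful person would: the job done as asked, in the order asked, and still so for the second after the job is handed in, with the robot touching nothing.
It also fails if it takes over 72 s, if anything falls off the work surface, if the arm or the gripper's body presses on something with over 40 N, if the wrist force passes 120 N, or if a joint passes its speed limit or range.

### The arm

A 6-joint arm with a two-finger parallel gripper is mounted at the origin on a cart in front of the work surface, level with it; the furniture and walls round the work are solid. World frame = base frame: x ahead of the robot, y to its left, z up, the work surface at z = 0. Lengths are in mm, angles in rad, forces in N, time in s.
With the tool pointing down it reaches from about 275 to 750 mm from the base axis. Payload 10.2 kg.
Tool frame: the origin (TCP) lies at the very end of the fingers, on their centre line; the grasp point (between the pads) lies 19 mm behind it (bot.grasp_offset is the distance from the TCP to the grasp point, in mm); z points along the fingers, y is the line along which they close (so a half turn about z gives the same grasp; the last joint's range is limited). The gripper opens to 88 mm and grips with 3 to 60 N. Pads are 18 mm wide; open, the fingers measure 123 mm over their backs; the gripper's body (75 mm by 187 mm) begins 45 mm behind the grasp point.
Start: joints at [-1.518, 0.313, 1.498, -0, 1.331, -0.223], TCP at [142.953, -505.169, 238.72] pointing down, gripper open.
Joint ranges: [-2.94, 2.94], [-0.97, 2.17], [0.19, 2.56], [-1.23, 4.37], [0.02, 3.11], [-2.88, 2.88]. Speed limits (rad/s): [2.39, 2.39, 3.01, 3.14, 3.14, 3.14].

### API

Orientations are given as a unit quaternion [x, y, z, w].
In Python, from rig import bot gives the robot as it stands. The module is installed in compiled form; this text tells all that it offers.
- The arm moves only by the tool move_arm, never from a script. Its argument "increments" is a list that holds one entry, the list of rows, each a list of 7 numbers: the turn, a rotation vector about the tool's x, y, z each as a share of pi rad, from -1 to 1, then the shift along the tool's x, y, z each as a share of 150 mm, from -1 to 1, then the gripper command: -1 is shut, 1 is fully open, values between are in proportion. A call has 1 to 20 rows; each row is the pose to reach, as a shift and turn from the pose commanded when the call began, along the tool's axes at that moment, turning the shorter way round; what a row does not reach only later rows make up. A row lasts 1/8 s, in which the tool goes at most 62.5 mm and 10.7 degrees, less where a joint would pass 70% of its speed; a pose out of reach is approached as far as the arm can. A call with a number of a shift or a turn outside -1 to 1 is refused whole. A call with a gripper value outside its range is refused whole. The fingers move at their own pace and stop on an object; "grip_force" is the grip in N (left out, the last holds). Time passes only in rows, so rows that repeat a pose let the fingers close. It gives the time, the measured TCP pose, the force, the opening and the grip force at its end, in the units of the state.
- bot.read_state(): the state, without advancing time (a new reading comes with each control period).
- bot.capture(name): name is "scene" or "top"; returns the picture (480x640x3 uint8, blue, green, red); there is no depth.
- bot.camera_info(name): a dict with "mtx" (3x3 intrinsics, pixels), "dist_coeffs" ([k1, k2, p1, p2, k3] as OpenCV has them; the pictures are not rectified), "camera_from_world" (4x4, takes a point from world to camera coordinates). Camera axes: x right, y up, looking along -z (the intrinsics and any distortion apply to the point x, -y, -z); pixel columns grow to the right and rows downward; lengths in mm; the calibration is good to about 2 mm. A picture is of the moment at which its call begins. camera_info takes no time and is no camera call.
- bot.close_job(): hands the job in; it is judged then, once.
The state is a dict: "time_s": time; "joint_positions": joint angles; "dq": joint speeds; "joint_torque": joint torques, N m; "tcp_pos": TCP position; "tcp_rot": TCP orientation; "force": force on the tool from outside, world axes, zero at the start; "ft_torque": the same for the moment, N m; "grip_width": finger opening in mm; "finger_force": force on a finger pad.
Only numpy, scipy, OpenCV 4.12 (cv2) and the standard library are available. Lean on these libraries where they do the work, as an engineer would, in place of code of your own. Each camera call takes 0.05 s, during which the arm holds its last target. There are 200 camera calls.

## Working session

There is one attempt and no reset: what is moved stays moved. The work goes in short steps, Python scripts to look and compute and a tool call to move; the robot and the scene stay as the last step left them, time stands still between calls to the robot, and variables do not carry over. Pictures are saved under pics/ and viewed, at most 10 in all, crops included, and the job is handed in when it is done.

Besides the shell and the picture viewer there is one more tool, called after "Emit:" as name([rows], argument=value, ...), one row to a line, values as JSON. move_arm: Moves the arm, as the interface text tells. Shift numbers are shares of 150 mm and turn numbers shares of pi rad, none past 1 either way. Its arguments: {"type":"object","properties":{"increments":{"type":"array"},"grip_force":{"type":"number"}},"required":["increments"]}

```bash
mkdir -p pics; cat > h.py <<'E'
import numpy as np, cv2
from rig import bot
from scipy.spatial.transform import Rotation as R
def cam(n):
    c=bot.camera_info(n); return np.array(c["mtx"],float),np.array(c["dist_coeffs"],float),np.array(c["camera_from_world"],float)
def px2w(n,px,z):
    K,d,T=cam(n); px=np.array(px,float).reshape(-1,1,2)
    u=cv2.undistortPoints(px,K,d).reshape(-1,2)
    r=np.c_[u[:,0],-u[:,1],-np.ones(len(u))]@T[:3,:3]
    o=-T[:3,:3].T@T[:3,3]
    z=np.broadcast_to(z,len(u))
    return o+r*((z-o[2])/r[:,2])[:,None]
def w2px(n,P):
    K,d,T=cam(n); p=np.array(P,float).reshape(-1,3)@T[:3,:3].T+T[:3,3]
    p=p*[1,-1,-1]
    return cv2.projectPoints(p,np.zeros(3),np.zeros(3),K,d)[0].reshape(-1,2)
E
python3 - <<'E'
from h import *
for n in("scene","top"):
    cv2.imwrite(f"pics/{n}0.png",bot.capture(n)); K,d,T=cam(n); print(n,K[0,0],d,(-T[:3,:3].T@T[:3,3]).round())
s=bot.read_state();print(s)
E
```

```text
scene 492.50563095980306 [0.02989712 0.         0.         0.         0.        ] [-441.   25.  845.]
top 601.7608806773023 [-0.16920984  0.          0.          0.          0.        ] [ 461.   -3. 1528.]
{'time_s': 0.1, 'joint_positions': array([-1.51839376e+00,  3.13347741e-01,  1.49831374e+00,  1.79811561e-05,
        1.33100797e+00, -2.23425622e-01]), 'dq': array([-0.00019744, -0.00211645, -0.00269683,  0.00080523,  0.00119577,
        0.00013641]), 'joint_torque': array([ 3.34088058e-03, -4.02810609e+01, -2.52644455e+01,  6.95941388e-02,
        3.41844396e-02, -5.99908117e-05]), 'tcp_pos': array([ 142.94908815, -504.94931363,  238.25982949]), 'tcp_rot': array([ 9.90505066e-01,  1.37475177e-01,  5.46834259e-05, -5.35684893e-04]), 'force': array([0.07444977, 0.337957  , 1.29828785]), 'ft_torque': array([ 0.00955659, -0.01053009,  0.00386463]), 'finger_force': 0.0, 'grip_width': 88.49755041798817}
```

View pics/top0.png

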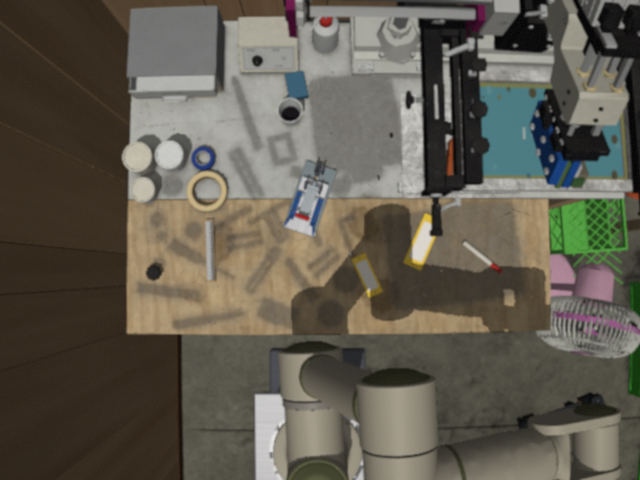

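View pics/scene0.png

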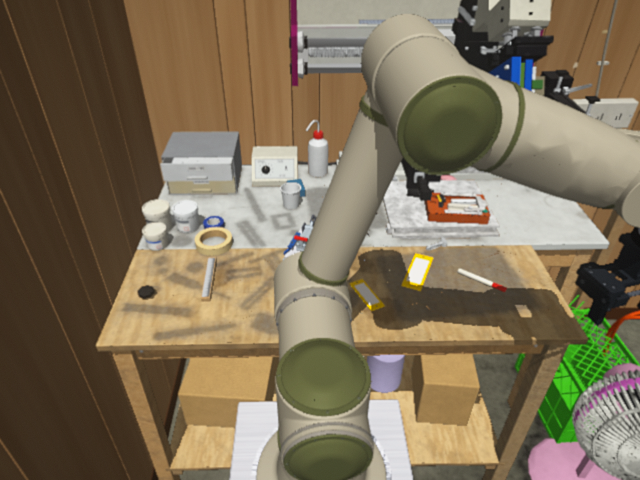

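In the top view, the jig is at (311,200) with its red bar near (303,215). There are two yellow plates: A at (422,241), which looks larger, and B at (367,275), which looks smaller. The rule is at (210,250), the knob at (154,271) and the pen at (482,256). I'll enlarge the plates and jig to confirm which plate is which.

```bash
python3 - <<'E'
from h import *
im=cv2.imread("pics/top0.png")
c=im[152:300,268:450]
c=cv2.resize(c,None,fx=4,fy=4,interpolation=cv2.INTER_CUBIC)
cv2.imwrite("pics/c1.png",c)
hsv=cv2.cvtColor(im,cv2.COLOR_BGR2HSV)
print(px2w("top",[[422,241],[367,275],[303,215]],[6,6,70]).round())
E
```

```text
[[ 536. -270.    6.]
 [ 451. -128.    6.]
 [ 598.   32.   70.]]
```

View pics/c1.png

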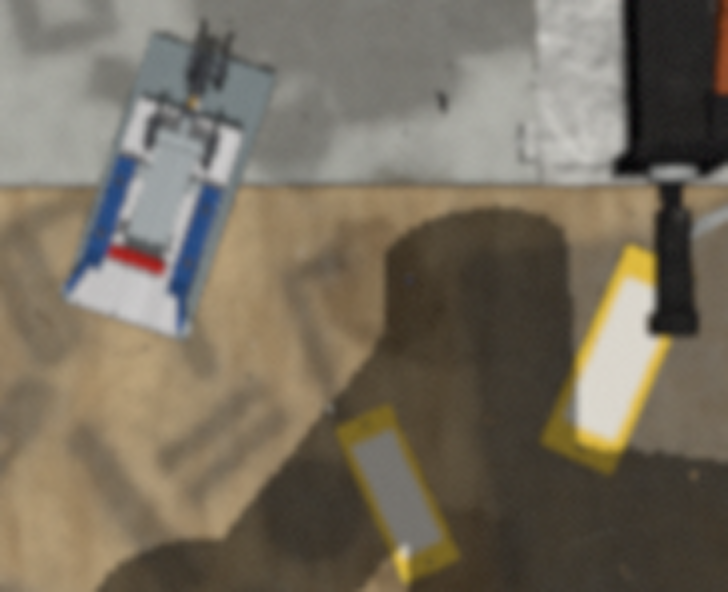

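```bash
cat > m.py <<'E'
from h import *
from scipy.optimize import least_squares
def px(c): return (np.array(c,float)+.5)/4-.5+[268,152]
def pl(p2):
    def Q(p): c,s=np.cos(p[2]),np.sin(p[2]); return lambda P:np.c_[p[0]+c*P[:,0]-s*P[:,1],p[1]+s*P[:,0]+c*P[:,1],P[:,2]]
    return Q(p2)
def fit(obj,pix,p0,n="top"):
    f=lambda p:(w2px(n,pl(p)(np.array(obj,float)))-pix).ravel()
    r=least_squares(f,p0); return r.x,np.abs(r.fun).max()
E
python3 - <<'E'
from m import *
A=px2w("top",px([[632,246],[543,440],[612,472]]),6); B=px2w("top",px([[337,428],[392,405],[459,556],[405,582]]),6)
n=np.linalg.norm
print("A",A.round(),n(A[0]-A[1]),n(A[1]-A[2]));print("B",n(B[1]-B[2]),n(B[0]-B[1]))
# A: yaw such that +x is away from robot
print(fit([[70,25,6],[-70,25,6],[-70,-25,6]],px([[632,246],[543,440],[612,472]]),[536,-270,-.4]))
print(fit([[135,42,12],[135,-42,12],[-10,18,70],[-10,-18,70],[-45,35,30],[-45,-35,30]],px([[155,33],[274,70],[109,254],[164,269],[68,297],[186,335]]),[600,20,-.3]))
# handle tip height
K,d,T=cam("top");
from itertools import product
def tri(a,b):
    o=[];v=[]
    for nme,p in(("top",a),("scene",b)):
        X=px2w(nme,[p],0)[0];Y=px2w(nme,[p],300)[0];o.append(X);v.append((Y-X)/n(Y-X))
    t=np.linalg.lstsq(np.c_[v[0],-v[1]],o[1]-o[0],rcond=None)[0];return o[0]+t[0]*v[0],o[1]+t[1]*v[1]
print(tri((436,232),(421,194)))
E
python3 - <<'E'
import sys;sys.path.insert(0,'.')
from h import *
im=cv2.imread("pics/scene0.png")[150:300,330:530]
cv2.imwrite("pics/c2.png",cv2.resize(im,None,fx=4,fy=4,interpolation=cv2.INTER_CUBIC))
E
```

```text
A [[ 607. -280.    6.]
 [ 484. -221.    6.]
 [ 463. -265.    6.]] 136.84760465504894 48.56729208670987
B 104.48246598917305 37.831561253378425
(array([ 5.35538173e+02, -2.72965860e+02, -4.46498596e-01]), np.float64(0.8592162624914295))
(array([ 6.03731814e+02,  2.93790782e+01, -3.19511250e-01]), np.float64(2.101197915822979))
(array([ 544.1796058 , -260.8750977 ,  233.07475687]), array([ 545.60077009, -252.21918698,  231.44422726]))
```

View pics/c2.png

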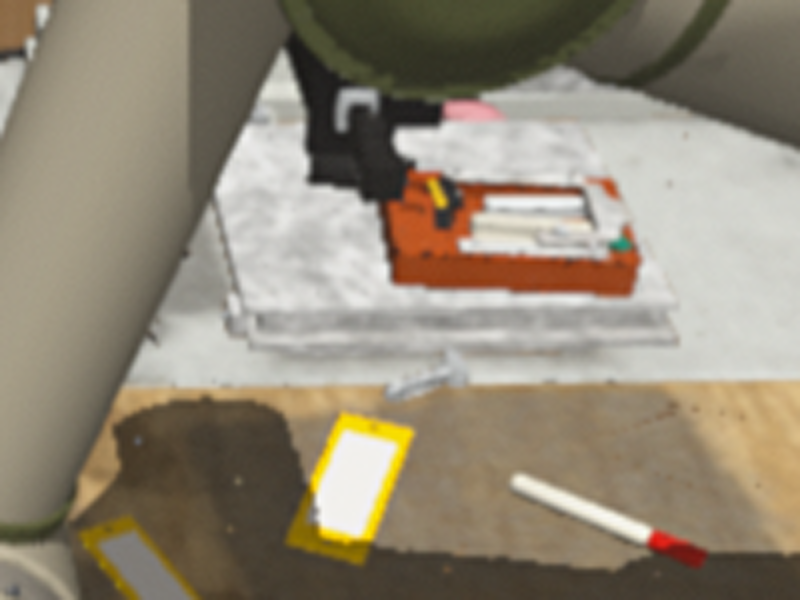

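A measures 137x49 mm, which matches the 140x50 blank. B is 104x38, so it's the smaller one. A's white side is up, with its centre near (536,-273). A black handle hangs over A's far part with its tip at about (545,-256), z≈230, so I'll grasp A by its near end. Next I'll refine the jig pose using colour areas and an overlay.

```bash
python3 - <<'E'
from m import *
im=cv2.imread("pics/top0.png"); hsv=cv2.cvtColor(im,cv2.COLOR_BGR2HSV)
roi=np.zeros(im.shape[:2],bool); roi[155:240,280:345]=1
red=roi&((hsv[...,0]<10)|(hsv[...,0]>170))&(hsv[...,1]>110)
blue=roi&(hsv[...,0]>100)&(hsv[...,0]<125)&(hsv[...,1]>120)
def wc(m):
    y,x=np.nonzero(m); w=hsv[y,x,1].astype(float); return np.c_[x,y],np.array([(x*w).sum(),(y*w).sum()])/w.sum()
rp,rc=wc(red); n,l,st,ce=cv2.connectedComponentsWithStats(blue.astype(np.uint8))
print(len(rp),rc,st,ce)
print("bar",px2w("top",[rc],72))
for i in range(1,n):
    if st[i,4]>60:
        ys,xs=np.nonzero(l==i); W=px2w("top",np.c_[xs,ys],42)[:,:2]; u,s,v=np.linalg.svd(W-W.mean(0)); print(W.mean(0),np.arctan2(v[0,1],v[0,0]))
big=cv2.resize(im[152:242,270:350],None,fx=6,fy=6,interpolation=cv2.INTER_CUBIC)
p=fit([[-10,0,72],[120,0,12]],np.array([rc,w2px("top",[[0,0,0]])[0]]),[603,29,-.32])[0]
import json
def draw(p,col):
    for P in ([[-45,35,30],[90,35,30],[90,-35,30],[-45,-35,30]],[[-45,42,12],[135,42,12],[135,-42,12],[-45,-42,12]],[[-10,18,75],[-10,-18,75]],[[-17,26.5,43],[42,26.5,43],[42,-26.5,43],[-17,-26.5,43]]):
        q=(w2px("top",pl(p)(np.array(P,float)))-[270,152]+.5)*6-.5
        cv2.polylines(big,[q.round().astype(np.int32)],len(P)>2,col,1)
draw([603.7,29.4,-.32],(0,255,0))
cv2.imwrite("pics/c3.png",big)
E
```

```text
47 [301.9989779 216.2515651] [[     0      0    640    480 307003]
 [   288    192     13     27     97]
 [   311    199     11     28     99]
 [   287    220      1      1      1]] [[319.50907972 239.51983531]
 [294.6185567  204.72164948]
 [316.05050505 212.26262626]
 [287.         220.        ]]
bar [[594.3902282   34.08299498  72.        ]]
[626.00526793  53.10933273] 2.79758188548572
[ 6.06936293e+02 -4.61239569e-02] 2.818601243656117
```

View pics/c3.png

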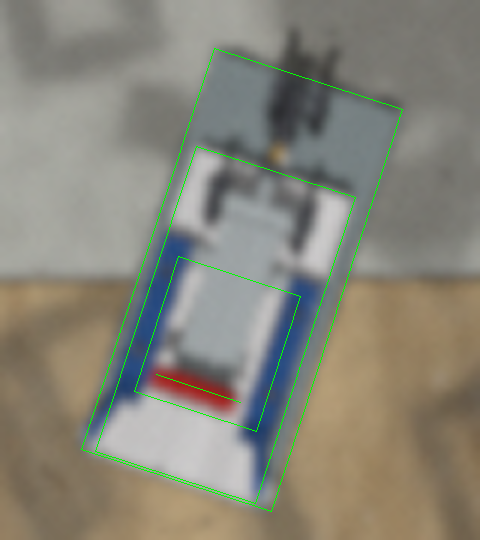

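The overlay fits well. Combining the bar and blue-guide centroids gives the jig at about (603.8,30.7) with yaw -0.33, and the bar at (594.4,34). I'm moving over the bar now.

Emit:
move_arm([
  [[0,0,0,1,-0.66,0,0.4],[0,0,0,1,-0.66,0,0.4],[0,0,0,1,-0.66,0,0.4],[0,0,0,1,-0.66,0,0.4]],
], grip_force=25)

```text
time_s: 0.6
tcp_pos: [261.9, -366.9, 238.8]
tcp_rot: [0.99, 0.14, 0.0, -0.0]
force: [-0.0, -0.9, 0.5]
grip_width: 61.6
finger_force: 0.0
```

Emit:
move_arm([
  [[0,0,0,1,-0.66,0,0.4],[0,0,0,1,-0.66,0,0.4],[0,0,0,1,-0.66,0,0.4],[0,0,0,1,-0.66,0,0.4]],
])

```text
time_s: 1.1
tcp_pos: [378.9, -231.5, 238.6]
tcp_rot: [0.99, 0.139, -0.0, -0.0]
force: [-0.3, 0.1, -0.5]
grip_width: 61.6
finger_force: 0.0
```

Emit:
move_arm([
  [[0,0,0.193,1,-0.66,0,0.4],[0,0,0.193,1,-0.66,0,0.4],[0,0,0.193,1,-0.66,0,0.4],[0,0,0.193,1,-0.66,0,0.4]],
])

```text
time_s: 1.6
tcp_pos: [496.0, -96.8, 238.3]
tcp_rot: [0.986, -0.167, -0.0, 0.0]
force: [-0.8, -0.2, 0.2]
grip_width: 61.9
finger_force: 0.0
```

```bash
cat > go.py <<'E'
import sys
from m import *
J=np.array([603.8,30.7,-.33])
def jw(x,y,z,J=J): return pl(J)(np.array([[x,y,z]],float))[0]
def inc(t,yaw=None,tilt=0):
    s=bot.read_state(); q=R.from_quat(s["tcp_rot"]); 
    sh=q.inv().apply(np.array(t)-s["tcp_pos"])/150
    o=[0,0,0]
    if yaw is not None:
        D=R.from_matrix(np.array([[np.cos(yaw),np.sin(yaw),0],[np.sin(yaw),-np.cos(yaw),0],[0,0,-1]]))
        o=(q.inv()*D).as_rotvec()/np.pi
    print("turn",np.round(o,4),"shift",np.round(sh,4),"mm",np.round(sh*150,1))
def st():
    s=bot.read_state(); q=R.from_quat(s["tcp_rot"]).as_matrix()
    print("t",round(s["time_s"],2),"tcp",s["tcp_pos"].round(1),"yaw",round(float(np.arctan2(q[1,0],q[0,0])),4),"z",q[:,2].round(3),"F",s["force"].round(1),"w",round(s["grip_width"],1),"ff",s["finger_force"],"q",s["joint_positions"].round(2))
    dx=s["tcp_pos"]-np.r_[J[:2],0]; c,sn=np.cos(J[2]),np.sin(J[2]); print("jig",np.round([c*dx[0]+sn*dx[1],-sn*dx[0]+c*dx[1],dx[2]],1))
E
python3 - <<'E'
from go import *
st(); inc(jw(-10,0,110),-.33)
E
```

```text
t 1.6 tcp [496.  -96.8 238.3] yaw -0.3348 z [-0. -0. -1.] F [-0.8 -0.2  0.2] w 61.9 ff 0.0 q [-0.42  0.27  1.56 -0.    1.32  1.48]
jig [ -60.7 -155.6  238.3]
turn [ 0.0001  0.0001 -0.0015] shift [ 0.3331 -1.0389  0.8549] mm [  50.  -155.8  128.2]
```

Emit:
move_arm([
  [[0,0,-0.0015,0.333,-1,0,0.4],[0,0,-0.0015,0.333,-1,0,0.4],[0,0,-0.0015,0.333,-1,0.6,0.4],[0,0,-0.0015,0.333,-1,0.6,0.4],[0,0,-0.0015,0.333,-1,0.6,0.4]],
])

```text
time_s: 2.22
tcp_pos: [590.3, 27.5, 146.3]
tcp_rot: [0.987, -0.163, -0.003, 0.0]
force: [-0.2, 0.2, -0.2]
grip_width: 61.6
finger_force: 0.0
```

```bash
python3 - <<'E'
from go import *
im=bot.capture("top");st(); inc(jw(-10,0,51),-.33)
sc=bot.capture("scene")
a=cv2.resize(im[140:240,270:350],None,fx=5,fy=5,interpolation=cv2.INTER_CUBIC)
b=cv2.resize(sc[200:300,250:330],None,fx=5,fy=5,interpolation=cv2.INTER_CUBIC)
cv2.imwrite("pics/c4.png",np.hstack([a,b]))
E
```

```text
t 2.27 tcp [591.1  27.2 148.6] yaw -0.327 z [-0.001 -0.    -1.   ] F [0.9 0.  0.4] w 61.6 ff 0.0 q [-0.15  0.54  1.41 -0.    1.2   1.75]
jig [-10.9  -7.4 148.6]
turn [0.0002 0.0003 0.001 ] shift [ 0.0069 -0.05    0.6505] mm [ 1.  -7.5 97.6]
```

View pics/c4.png

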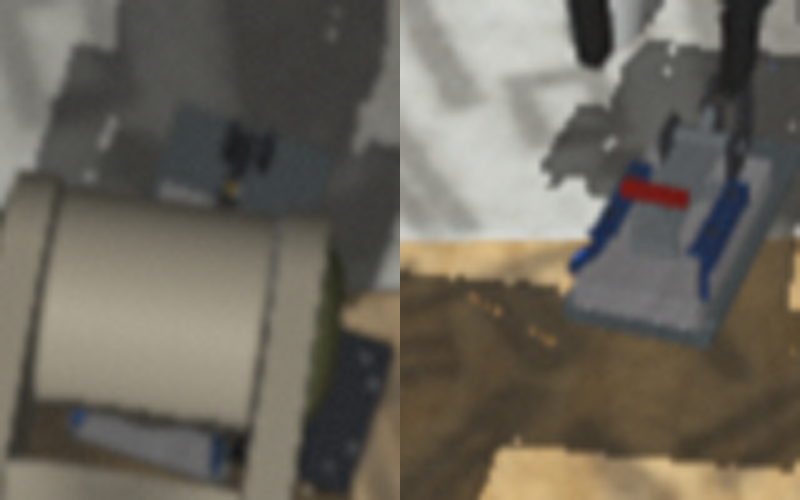

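The scene view now shows the jig clearly. In the right panel the bar runs from (622,186) to (688,200), the front bed corners are near (572,300) and (706,331), and the fingers hang at (590,60) and (735,170) on either side. I'll cross-check the jig pose from this camera.

```bash
python3 - <<'E'
from go import *
f=lambda c:(np.array(c,float)-[400,0]+.5)/5-.5+[250,200]
print("bar",px2w("scene",f([[622,186],[688,200],[655,193]]),70).round(1), jw(-10,0,70))
print("front",px2w("scene",f([[570,300],[706,331]]),30).round(1), jw(-45,35,30),jw(-45,-35,30))
sc=bot.capture("scene");hsv=cv2.cvtColor(sc,cv2.COLOR_BGR2HSV)
m=((hsv[...,0]<10)|(hsv[...,0]>170))&(hsv[...,1]>120);m[:225]=0;m[250:]=0;m[:,:285]=0;m[:,320:]=0
y,x=np.nonzero(m);print(len(x),x.mean(),y.mean(),px2w("scene",[[x.mean(),y.mean()]],70))
E
```

```text
bar [[599.9  50.   70. ]
 [587.   15.4  70. ]
 [593.4  32.7  70. ]] [594.33957656  33.94043028  70.        ]
front [[554.6  77.6  30. ]
 [528.1   7.1  30. ]] [572.56960054  78.3934183   30.        ] [549.88658855  12.17045425  30.        ]
48 300.1041666666667 238.16666666666666 [[593.5972526  33.9513136  70.       ]]
```

Emit:
move_arm([
  [[0,0,0.001,0.007,-0.05,0.3,0.4],[0,0,0.001,0.007,-0.05,0.65,0.4],[0,0,0.001,0.007,-0.05,0.65,0.4],[0,0,0.001,0.007,-0.05,0.65,0.4]],
])

```text
time_s: 2.88
tcp_pos: [595.8, 34.9, 54.1]
tcp_rot: [0.986, -0.164, 0.002, -0.0]
force: [-0.6, -0.3, 0.6]
grip_width: 61.3
finger_force: 0.0
```

```bash
python3 - <<'E'
from go import *
st(); inc(jw(-10,0,51),-.33)
E
```

```text
t 2.88 tcp [595.8  34.9  54.1] yaw -0.3295 z [ 0.004 -0.001 -1.   ] F [-0.6 -0.3  0.6] w 61.3 ff 0.0 q [-0.14  0.66  1.47 -0.    1.    1.76]
jig [-9.   1.4 54.1]
turn [-0.0002 -0.0012  0.0002] shift [-0.007   0.0091  0.021 ] mm [-1.1  1.4  3.1]
```

Emit:
move_arm([
  [[0,0,0,0,0,0,0],[0,0,0,0,0,0,-0.4],[0,0,0,0,0,0,-0.6],[0,0,0,0,0,0,-0.6],[0,0,0,0,0,0,-0.6]],
], grip_force=25)

```text
time_s: 3.5
tcp_pos: [594.1, 33.9, 52.1]
tcp_rot: [0.987, -0.164, -0.0, 0.001]
force: [-5.2, -9.0, 5.3]
grip_width: 35.1
finger_force: 25.0
```

```bash
python3 - <<'E'
from go import *
st()
q=np.arange(0,1.31,.1)
x=70-80*np.cos(q)+20*np.sin(q); z=50+80*np.sin(q)+20*np.cos(q)
for a in zip(q.round(2),((x+10)/150).round(3),(-(z-70)/150).round(3)):print(*a)
E
```

```text
t 3.5 tcp [594.1  33.9  52.1] yaw -0.3286 z [-0.001 -0.003 -1.   ] F [-5.2 -9.   5.3] w 35.1 ff 25.000810883939266 q [-0.14  0.66  1.48 -0.    1.    1.76]
jig [-10.2  -0.1  52.1]
0.0 0.0 -0.0
0.1 0.016 -0.053
0.2 0.037 -0.103
0.3 0.063 -0.152
0.4 0.094 -0.197
0.5 0.129 -0.239
0.6 0.168 -0.278
0.7 0.211 -0.312
0.8 0.257 -0.342
0.9 0.306 -0.367
1.0 0.357 -0.387
1.1 0.41 -0.402
1.2 0.464 -0.412
1.3 0.519 -0.416
```

The bar is gripped at a width of 35 mm. I'll swing the clip up along its arc, easing about 0.7 mm toward -y because of the side force.

Emit:
move_arm([
  [[0,0,0,0.005,0.003,-0.02,-0.6],[0,0,0,0.016,0.005,-0.053,-0.6],[0,0,0,0.037,0.005,-0.103,-0.6],[0,0,0,0.063,0.005,-0.152,-0.6],[0,0,0,0.094,0.005,-0.197,-0.6],[0,0,0,0.129,0.005,-0.239,-0.6],[0,0,0,0.168,0.005,-0.278,-0.6],[0,0,0,0.211,0.005,-0.312,-0.6]],
])

```text
time_s: 4.5
tcp_pos: [623.1, 23.7, 98.2]
tcp_rot: [0.987, -0.164, -0.002, 0.001]
force: [-6.2, -4.4, 2.0]
grip_width: 35.5
finger_force: 25.0
```

```bash
python3 - <<'E'
from go import *
st()
E
```

```text
t 4.5 tcp [623.1  23.7  98.2] yaw -0.3289 z [-0.004 -0.001 -1.   ] F [-6.2 -4.4  2. ] w 35.5 ff 25.00016614794731 q [-0.15  0.66  1.34 -0.    1.14  1.75]
jig [20.5 -0.4 98.2]
```

Emit:
move_arm([
  [[0,0,0,0.046,0,-0.03,-0.6],[0,0,0,0.095,0,-0.055,-0.6],[0,0,0,0.146,0,-0.075,-0.6],[0,0,0,0.199,0,-0.09,-0.6],[0,0,0,0.253,0,-0.1,-0.6],[0,0,0,0.286,0,-0.103,-0.6],[0,0,0,0.286,0,-0.103,-0.6],[0,0,0,0.286,0,-0.103,-0.6]],
])

```text
time_s: 5.5
tcp_pos: [664.5, 9.4, 114.4]
tcp_rot: [0.986, -0.164, -0.0, 0.001]
force: [-5.1, -5.8, 3.4]
grip_width: 35.0
finger_force: 25.0
```

```bash
python3 - <<'E'
from go import *
st()
E
```

```text
t 5.5 tcp [664.5   9.4 114.4] yaw -0.3294 z [-0.    -0.002 -1.   ] F [-5.1 -5.8  3.4] w 35.0 ff 25.000552386045456 q [-0.16  0.73  1.18 -0.    1.24  1.74]
jig [ 64.3  -0.5 114.4]
```

Emit:
move_arm([
  [[0,0,0,0,0,0,0.1],[0,0,0,0,0,0,0.4],[0,0,0,0,0,0,0.4],[0,0,0,0,0,-0.2,0.4],[0,0,0,0,0,-0.4,0.4],[0,0,0,-0.6,0,-0.6,0.6],[0,0,0,-1,0,-0.6,0.8],[0,0,0,-1,0,-0.6,0.8]],
])

```text
time_s: 6.5
tcp_pos: [520.5, 60.3, 204.2]
tcp_rot: [0.987, -0.163, 0.0, -0.0]
force: [1.3, -0.4, 0.0]
grip_width: 79.6
finger_force: 0.0
```

Emit:
move_arm([
  [[0,0,0.037,-0.2,1,0,0.8],[0,0,0.037,-0.2,1,0,0.8],[0,0,0.037,-0.2,1,0,0.8]],
])

```text
time_s: 6.88
tcp_pos: [444.6, -74.7, 203.7]
tcp_rot: [0.975, -0.222, 0.0, 0.0]
force: [0.2, 1.1, -0.1]
grip_width: 79.1
finger_force: 0.0
```

```bash
sed -i 's/603.8,30.7/603.6,30.1/' go.py; python3 - <<'E'
from go import *
st()
t=bot.capture("top");s=bot.capture("scene"); cv2.imwrite("pics/t5.png",t);cv2.imwrite("pics/s5.png",s)
a=cv2.resize(t[150:290,390:490],None,fx=4,fy=4,interpolation=cv2.INTER_CUBIC)
b=cv2.resize(s[150:290,370:470],None,fx=4,fy=4,interpolation=cv2.INTER_CUBIC)
cv2.imwrite("pics/c5.png",np.hstack([a,b]))
E
```

```text
t 6.88 tcp [444.6 -74.7 203.7] yaw -0.4469 z [ 0. -0. -1.] F [ 0.2  1.1 -0.1] w 79.1 ff 0.0 q [-0.43  0.18  1.76 -0.    1.2   1.59]
jig [-116.4 -150.6  203.7]
```

View pics/c5.png

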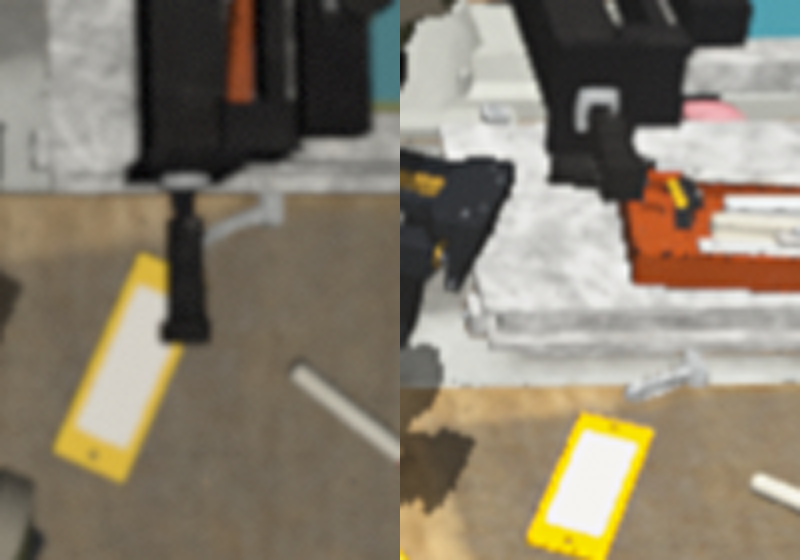

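Left panel (top view): plate corners at (145,252), (54,450) and (125,484), with the handle tip at (185,335). Right panel (scene view): corners at (584,411), (655,428), (605,560) and (527,538), with the handle tip at (625,193). Next I'll fit the plate from both views and triangulate the handle.

```bash
python3 - <<'E'
from go import *
T=(np.array([[145,252],[54,450],[125,484]],float)+.5)/4-.5+[390,150]
S=(np.array([[584,411],[655,428],[605,560],[527,538]],float)-[400,0]+.5)/4-.5+[370,150]
o=np.array([[70,25,6],[-70,25,6],[-70,-25,6]],float);o4=np.array([[70,25,6],[70,-25,6],[-70,-25,6],[-70,25,6]],float)
print(fit(o,T,[535,-273,-.44]),fit(o4,S,[535,-273,-.44],"scene"))
f=lambda p:np.r_[(w2px("top",pl(p)(o))-T).ravel(),(w2px("scene",pl(p)(o4))-S).ravel()]
r=least_squares(f,[535,-273,-.44]);print(r.x,np.abs(r.fun).max())
for nm,t,s in(("tip",[185,335],[625,193]),("root",[185,195],[600,120])):
    t=(np.array(t)+.5)/4-.5+[390,150]; s=(np.array(s)-[400,0]+.5)/4-.5+[370,150]
    g=lambda X:np.r_[w2px("top",[X])[0]-t,w2px("scene",[X])[0]-s]
    q=least_squares(g,[545,-256,230]);print(nm,q.x.round(),np.abs(q.fun).max())
E
```

```text
(array([ 5.34684610e+02, -2.73154780e+02, -4.46122138e-01]), np.float64(0.08521428951456755)) (array([ 5.34035542e+02, -2.73177141e+02, -4.34576293e-01]), np.float64(0.4244856185041499))
[ 5.34504069e+02 -2.73180187e+02 -4.39894475e-01] 0.37877367069307866
tip [ 542. -263.  223.] 0.3516212579204989
root [ 618. -263.  228.] 0.09694482229105006
```

The plate is at (534.5,-273.2) with yaw -0.442, and the handle tip at (542,-263), z≈223. I'll grasp the near end with the tool leaning back 0.12 rad so it clears the handle. The pads stay parallel to the plate's edges at that tilt.

Emit:
move_arm([
  [[0,0.02,0,0.2,0.5,0.2,0.8],[0,0.038,-0.002,0.32,0.94,0.5,0.8],[0,0.038,-0.002,0.32,0.94,0.6,0.8],[0,0.038,-0.002,0.6,0.94,0.85,0.8],[0,0.038,-0.002,0.72,0.94,0.95,0.8],[0,0.038,-0.002,0.72,0.94,0.95,0.8],[0,0.038,-0.002,0.72,0.94,0.95,0.8]],
])

```text
time_s: 7.85
tcp_pos: [482.8, -246.0, 61.6]
tcp_rot: [0.974, -0.217, 0.058, 0.013]
force: [0.7, 1.0, 0.6]
grip_width: 79.5
finger_force: 0.0
```

```bash
python3 - <<'E'
from go import *
st(); inc([482.1,-248.4,2.5])
E
```

```text
t 7.85 tcp [ 482.8 -246.    61.6] yaw -0.438 z [ 0.108 -0.051 -0.993] F [0.7 1.  0.6] w 79.5 ff 0.0 q [-0.7   0.5   1.74  0.04  0.78  1.28]
jig [ -24.8 -300.4   61.6]
turn [0 0 0] shift [-0.0445  0.016   0.3915] mm [-6.7  2.4 58.7]
```

Emit:
move_arm([
  [[0,0,0,-0.03,0.016,0.2,0.8],[0,0,0,-0.045,0.016,0.36,0.8],[0,0,0,-0.045,0.016,0.39,0.8],[0,0,0,-0.045,0.016,0.39,0.8],[0,0,0,-0.045,0.016,0.39,0.8]],
])

```text
time_s: 8.48
tcp_pos: [482.3, -249.4, 3.3]
tcp_rot: [0.974, -0.217, 0.059, 0.014]
force: [0.3, -0.3, 1.0]
grip_width: 79.6
finger_force: 0.0
```

```bash
python3 - <<'E'
from go import *
st(); inc([482.1,-248.4,2.5])
E
```

```text
t 8.47 tcp [ 482.3 -249.4    3.3] yaw -0.4387 z [ 0.109 -0.052 -0.993] F [ 0.3 -0.3  1. ] w 79.6 ff 0.0 q [-0.71  0.61  1.76  0.05  0.65  1.26]
jig [ -24.2 -303.7    3.3]
turn [0 0 0] shift [-0.0047 -0.0052  0.0049] mm [-0.7 -0.8  0.7]
```

Emit:
move_arm([
  [[0,0,0,0,-0.004,0.005,0.3],[0,0,0,0,-0.004,0.005,-0.3],[0,0,0,0,-0.004,0.005,-0.3],[0,0,0,0,-0.004,0.005,-0.3],[0,0,0,0,-0.004,0.005,-0.3]],
], grip_force=40)

```text
time_s: 9.1
tcp_pos: [482.3, -248.6, 1.5]
tcp_rot: [0.974, -0.217, 0.058, 0.013]
force: [0.4, -0.1, 2.4]
grip_width: 48.8
finger_force: 40.1
```

```bash
python3 - <<'E'
from go import *
st(); inc([482.1,-248.4,70])
E
```

```text
t 9.1 tcp [ 482.3 -248.6    1.5] yaw -0.439 z [ 0.108 -0.051 -0.993] F [ 0.4 -0.1  2.4] w 48.8 ff 40.055236684838746 q [-0.71  0.61  1.76  0.05  0.65  1.26]
jig [ -24.5 -303.     1.5]
turn [0 0 0] shift [ 0.053  -0.0007 -0.4538] mm [  7.9  -0.1 -68.1]
```

The plate is gripped, with the opening at 48.8 mm and a 40 N grip. Now I'll lift it and carry it to the front of the jig.

Emit:
move_arm([
  [[0,0,0,0.016,0,-0.13,-0.3],[0,0,0,0.04,0,-0.33,-0.3],[0,0,0,0.06,0,-0.53,-0.3],[0,0,0,-0.2,-0.3,-0.56,-0.3],[0,0,0,-0.45,-0.65,-0.59,-0.3],[0,0,0,-0.63,-0.94,-0.61,-0.3],[0,0,0,-0.63,-0.94,-0.61,-0.3]],
])

```text
time_s: 9.98
tcp_pos: [446.4, -73.6, 80.7]
tcp_rot: [0.975, -0.215, 0.057, 0.013]
force: [0.2, -0.3, -0.9]
grip_width: 49.0
finger_force: 40.0
```

```bash
cat >> go.py <<'E'
def tl(t,yaw,th=.118):
    s=bot.read_state(); q=R.from_quat(s["tcp_rot"])
    D=R.from_matrix(np.array([[np.cos(yaw),np.sin(yaw),0],[np.sin(yaw),-np.cos(yaw),0],[0,0,-1]]))*R.from_rotvec([0,th,0])
    print("turn",((q.inv()*D).as_rotvec()/np.pi).round(4),"shift",(q.inv().apply(np.array(t)-s["tcp_pos"])/150).round(4))
E
python3 - <<'E'
from go import *
st(); tl(jw(-200,0,70),-.33)
E
```

```text
t 9.97 tcp [446.4 -73.6  80.7] yaw -0.4348 z [ 0.107 -0.05  -0.993] F [ 0.2 -0.3 -0.9] w 49.0 ff 39.962475299835205 q [-0.42  0.31  1.98 -0.    0.73  1.59]
jig [-115.1 -149.1   80.7]
turn [ 0.004   0.0001 -0.0331] shift [-0.6706 -0.9291 -0.0079]
```

Emit:
move_arm([
  [[0.001,0,-0.01,-0.3,-0.4,0,-0.3],[0.004,0,-0.033,-0.67,-0.93,-0.008,-0.3],[0.004,0,-0.033,-0.67,-0.93,-0.008,-0.3],[0.004,0,-0.033,-0.67,-0.93,-0.008,-0.3],[0.004,0,-0.033,-0.67,-0.93,-0.008,-0.3],[0.004,0,-0.033,-0.67,-0.93,-0.008,-0.3]],
])

```text
time_s: 10.72
tcp_pos: [416.7, 91.1, 70.1]
tcp_rot: [0.984, -0.167, 0.059, 0.01]
force: [-0.7, -0.1, 0.1]
grip_width: 49.1
finger_force: 40.0
```

```bash
python3 - <<'E'
from go import *
st(); tl(jw(-168,0,36),-.33)
s=bot.capture("scene");t=bot.capture("top"); cv2.imwrite("pics/s6.png",s);cv2.imwrite("pics/t6.png",t)
a=cv2.resize(t[150:275,250:350],None,fx=4,fy=4,interpolation=cv2.INTER_CUBIC)
b=cv2.resize(s[190:315,240:340],None,fx=4,fy=4,interpolation=cv2.INTER_CUBIC)
cv2.imwrite("pics/c6.png",np.hstack([a,b]))
E
```

```text
t 10.72 tcp [416.7  91.1  70.1] yaw -0.3366 z [ 0.113 -0.04  -0.993] F [-0.7 -0.1  0.1] w 49.1 ff 39.962239265441895 q [-0.04  0.29  2.05 -0.06  0.69  1.91]
jig [-196.6   -2.9   70.1]
turn [ 0.0003 -0.0005 -0.0021] shift [ 0.1618 -0.0207  0.2484]
```

View pics/c6.png

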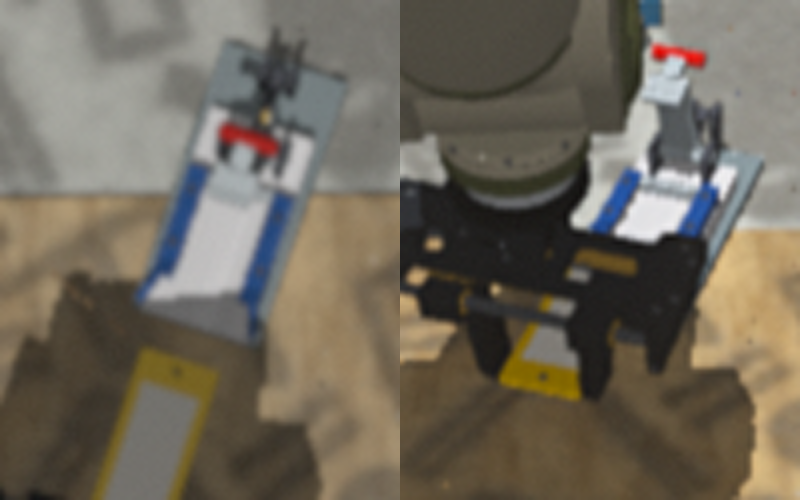

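The clip stands open, with the red bar at (250,140) in the left panel. The plate is held, and its far corners are at (143,349) and (218,372). I'll check its pose in the jig frame.

```bash
python3 - <<'E'
from go import *
P=(np.array([[143,349],[218,372],[95,490],[182,495]],float)+.5)/4-.5+[250,150]
W=px2w("top",P,74.6)[:,:2]; c,s=np.cos(J[2]),np.sin(J[2]); Q=(W-J[:2])@np.array([[c,-s],[s,c]]); print("jig-frame",Q.round(1))
im=cv2.imread("pics/t6.png");hsv=cv2.cvtColor(im,cv2.COLOR_BGR2HSV)
blue=(hsv[...,0]>100)&(hsv[...,0]<125)&(hsv[...,1]>120);blue[:155]=0;blue[240:]=0;blue[:,:280]=0;blue[:,345:]=0
n,l,st_,ce=cv2.connectedComponentsWithStats(blue.astype(np.uint8))
for i in range(1,n):
    if st_[i,4]>60:
        W=px2w("top",np.argwhere(l==i)[:,::-1],42)[:,:2]; Q=(W-J[:2])@np.array([[c,-s],[s,c]]);print(st_[i,4],Q.mean(0))
E
```

```text
jig-frame [[ -70.5   22.7]
 [ -69.2  -24.8]
 [-160.5   22.7]
 [-146.5  -28. ]]
95 [14.22956235 29.10534085]
102 [ 11.59316149 -27.70477289]
```

Emit:
move_arm([
  [[0,0,-0.002,0.08,-0.02,0.12,-0.3],[0,0,-0.002,0.16,-0.02,0.25,-0.3],[0,0,-0.002,0.16,-0.02,0.25,-0.3],[0,0,-0.002,0.16,-0.02,0.25,-0.3]],
])

```text
time_s: 11.32
tcp_pos: [443.6, 85.7, 36.1]
tcp_rot: [0.985, -0.163, 0.059, 0.01]
force: [-0.3, -0.9, -1.2]
grip_width: 49.0
finger_force: 40.0
```

```bash
python3 - <<'E'
from go import *
st(); tl(jw(-160,0,32.5),-.33)
E
```

```text
t 11.32 tcp [443.6  85.7  36.1] yaw -0.3287 z [ 0.112 -0.039 -0.993] F [-0.3 -0.9 -1.2] w 49.0 ff 39.9625164270401 q [-0.05  0.41  2.   -0.06  0.62  1.89]
jig [-169.3    0.7   36.1]
turn [ 0.0003 -0.0004  0.0004] shift [0.059  0.005  0.0311]
```

Emit:
move_arm([
  [[0,0,0,0.03,0.005,0.015,-0.3],[0,0,0,0.059,0.005,0.033,-0.3],[0,0,0,0.059,0.005,0.033,-0.3],[0,0,0,0.059,0.005,0.033,-0.3]],
])

```text
time_s: 11.82
tcp_pos: [452.5, 82.1, 31.9]
tcp_rot: [0.985, -0.163, 0.059, 0.01]
force: [-0.4, -0.0, -0.7]
grip_width: 49.2
finger_force: 40.0
```

```bash
python3 - <<'E'
from go import *
st(); tl(jw(-130,0,32),-.33)
E
```

```text
t 11.82 tcp [452.5  82.1  31.9] yaw -0.3281 z [ 0.113 -0.039 -0.993] F [-0.4 -0.  -0.7] w 49.2 ff 39.960469007492065 q [-0.06  0.43  1.98 -0.06  0.62  1.89]
jig [-159.8    0.3   31.9]
turn [ 0.0002 -0.0005  0.0006] shift [0.1973 0.0022 0.0229]
```

Emit:
move_arm([
  [[0,0,0.0005,0.04,0.002,0.005,-0.3],[0,0,0.0005,0.08,0.002,0.009,-0.3],[0,0,0.0005,0.12,0.002,0.014,-0.3],[0,0,0.0005,0.16,0.002,0.018,-0.3],[0,0,0.0005,0.2,0.002,0.023,-0.3],[0,0,0.0005,0.2,0.002,0.023,-0.3]],
])

```text
time_s: 12.58
tcp_pos: [481.7, 71.8, 32.1]
tcp_rot: [0.985, -0.164, 0.059, 0.01]
force: [0.5, -1.0, -0.6]
grip_width: 49.0
finger_force: 39.9
```

```bash
python3 - <<'E'
from go import *
st(); tl(jw(-95,0,32),-.33)
E
```

```text
t 12.57 tcp [481.7  71.8  32.1] yaw -0.3302 z [ 0.113 -0.039 -0.993] F [ 0.5 -1.  -0.6] w 49.0 ff 39.91251826286316 q [-0.08  0.47  1.91 -0.05  0.65  1.86]
jig [-128.9   -0.    32.1]
turn [ 0.0002 -0.0008 -0.0001] shift [ 0.2242 -0.0003  0.0275]
```

Emit:
move_arm([
  [[0,0,0,0.05,0,0.006,-0.3],[0,0,0,0.1,0,0.012,-0.3],[0,0,0,0.15,0,0.018,-0.3],[0,0,0,0.2,0,0.025,-0.3],[0,0,0,0.224,0,0.028,-0.3],[0,0,0,0.224,0,0.028,-0.3]],
])

```text
time_s: 13.32
tcp_pos: [513.6, 61.0, 31.9]
tcp_rot: [0.985, -0.164, 0.059, 0.01]
force: [0.9, -2.3, -0.7]
grip_width: 49.0
finger_force: 39.9
```

```bash
python3 - <<'E'
from go import *
st(); tl(jw(-84,0,32),-.33)
E
```

```text
t 13.32 tcp [513.6  61.   31.9] yaw -0.33 z [ 0.114 -0.039 -0.993] F [ 0.9 -2.3 -0.7] w 49.0 ff 39.89861011505127 q [-0.09  0.52  1.82 -0.05  0.69  1.84]
jig [-95.1   0.   31.9]
turn [ 0.0002 -0.0008  0.    ] shift [0.0736 0.0003 0.0083]
```

Now slow steps toward the stop, watching the force.

Emit:
move_arm([
  [[0,0,0,0.02,0,0.003,-0.3],[0,0,0,0.035,0,0.005,-0.3],[0,0,0,0.05,0,0.006,-0.3],[0,0,0,0.06,0,0.007,-0.3],[0,0,0,0.06,0,0.007,-0.3]],
])

```text
time_s: 13.95
tcp_pos: [521.8, 58.1, 31.9]
tcp_rot: [0.985, -0.164, 0.059, 0.01]
force: [-2.0, -3.0, 0.5]
grip_width: 49.2
finger_force: 39.9
```

Emit:
move_arm([
  [[0,0,0,0.007,0,0.001,-0.3],[0,0,0,0.014,0,0.002,-0.3],[0,0,0,0.014,0,0.002,-0.3]],
])

```text
time_s: 14.32
tcp_pos: [522.1, 58.0, 31.4]
tcp_rot: [0.985, -0.164, 0.057, 0.01]
force: [-10.3, 0.9, 4.7]
grip_width: 49.1
finger_force: 39.9
```

```bash
python3 - <<'E'
from go import *
st()
E
```

```text
t 14.32 tcp [522.1  58.   31.4] yaw -0.3296 z [ 0.108 -0.039 -0.993] F [-10.3   0.9   4.7] w 49.1 ff 39.90266025066376 q [-0.1   0.54  1.79 -0.04  0.7   1.83]
jig [-86.2   0.   31.4]
```

Contact with about 10 N at TCP x -86.2, which is where the stop was predicted (-86). I'll press slightly more, release, and lift clear.

Emit:
move_arm([
  [[0,0,0,0.006,0,0.002,-0.3],[0,0,0,0.006,0,0.002,-0.3],[0,0,0,0,0,0,0.2],[0,0,0,0,0,0,0.6],[0,0,0,0,0,0,0.6],[0,0,0,0.02,0,-0.2,0.6],[0,0,0,0.05,0,-0.5,0.6],[0,0,0,-0.5,0,-1,0.6],[0,0,0,-0.9,0.5,-1,0.6],[0,0,0,-0.9,1,-1,0.6],[0,0,0,-0.9,1,-1,0.6]],
])

```text
time_s: 15.7
tcp_pos: [330.3, -35.8, 165.2]
tcp_rot: [0.985, -0.163, 0.06, 0.011]
force: [0.9, -1.5, 0.8]
grip_width: 70.4
finger_force: 0.0
```

```bash
python3 - <<'E'
from go import *
st(); 
t=bot.capture("top");s=bot.capture("scene"); cv2.imwrite("pics/t7.png",t);cv2.imwrite("pics/s7.png",s)
a=cv2.resize(t[150:270,270:350],None,fx=5,fy=5,interpolation=cv2.INTER_CUBIC)
b=cv2.resize(s[190:310,255:335],None,fx=5,fy=5,interpolation=cv2.INTER_CUBIC)
cv2.imwrite("pics/c7.png",np.hstack([a,b]))
print("home near/far corners in left panel",((w2px("top",[jw(-98,25,36),jw(-98,-25,36),jw(42,25,36),jw(42,-25,36)])-[270,150])*5).round())
E
```

```text
t 15.7 tcp [330.3 -35.8 165.2] yaw -0.3275 z [ 0.114 -0.04  -0.993] F [ 0.9 -1.5  0.8] w 70.4 ff 0.0 q [-0.48 -0.11  2.19  0.02  0.95  1.41]
jig [-237.2 -150.9  165.2]
home near/far corners in left panel [[ 59. 490.]
 [154. 522.]
 [149. 224.]
 [244. 256.]]
```

View pics/c7.png

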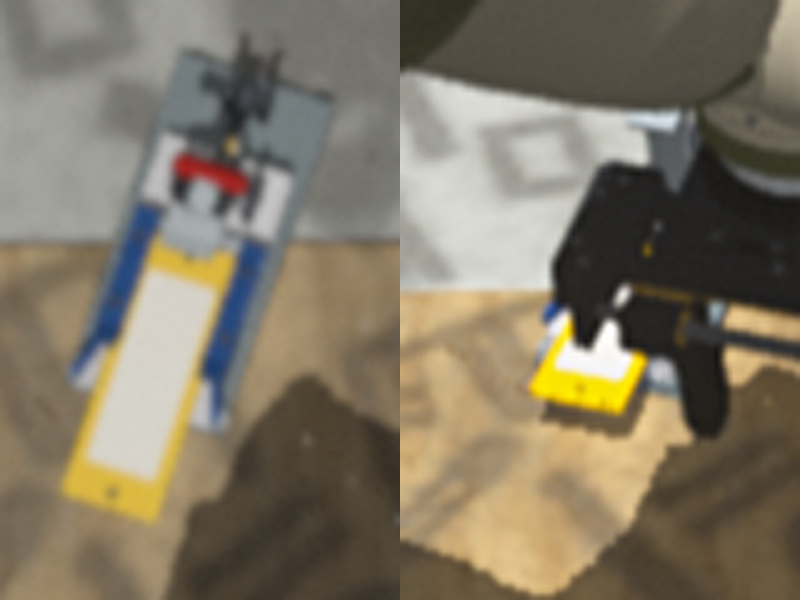

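The near corners at (62,491) and (154,522) are within 3 px (about 1.5 mm) of the predicted home position, so the blank is home. The clip is still open. I'm returning to the bar.

Emit:
move_arm([
  [[0,-0.02,0,0.5,-0.5,-0.1,0.4],[0,-0.037,0,1,-0.98,-0.05,0.4],[0,-0.037,0,1,-0.98,-0.05,0.4],[0,-0.037,0,1,-0.98,-0.05,0.4],[0,-0.037,0,1,-0.98,-0.05,0.4]],
])

```text
time_s: 16.42
tcp_pos: [519.8, 57.5, 189.2]
tcp_rot: [0.987, -0.163, 0.001, 0.001]
force: [-0.0, -1.0, 1.0]
grip_width: 61.8
finger_force: 0.0
```

```bash
python3 - <<'E'
from go import *
st(); inc([664.5,9.4,185],-.329)
E
```

```text
t 16.43 tcp [519.8  57.5 189.2] yaw -0.3276 z [ 0.002 -0.002 -1.   ] F [-0. -1.  1.] w 61.8 ff 0.0 q [-0.11  0.35  1.58 -0.    1.21  1.79]
jig [-88.1  -1.3 189.2]
turn [ 0.0003 -0.0009  0.0004] shift [ 1.0161 -0.007   0.0308] mm [152.4  -1.1   4.6]
```

Emit:
move_arm([
  [[0,0,0,0.4,-0.007,0,0.4],[0,0,0,0.8,-0.007,0,0.4],[0,0,0,1,-0.007,0.03,0.4],[0,0,0,1,-0.007,0.03,0.4],[0,0,0,1,-0.007,0.03,0.4],[0,0,0,1,-0.007,0.03,0.4]],
])

```text
time_s: 17.18
tcp_pos: [660.6, 8.9, 186.7]
tcp_rot: [0.986, -0.164, 0.002, 0.001]
force: [0.6, 0.3, -0.4]
grip_width: 61.9
finger_force: 0.0
```

```bash
python3 - <<'E'
from go import *
st(); inc([664.5,9.4,114.4],-.329)
E
```

```text
t 17.18 tcp [660.6   8.9 186.7] yaw -0.3294 z [ 0.003 -0.002 -1.   ] F [ 0.6  0.3 -0.4] w 61.9 ff 0.0 q [-0.16  0.65  1.11 -0.    1.37  1.74]
jig [ 60.8  -1.6 186.7]
turn [ 0.0002 -0.0012 -0.0001] shift [ 0.0219 -0.0119  0.4819] mm [ 3.3 -1.8 72.3]
```

Emit:
move_arm([
  [[0,0,0,0.022,-0.01,0.15,0.4],[0,0,0,0.022,-0.01,0.32,0.4],[0,0,0,0.022,-0.01,0.48,0.4],[0,0,0,0.022,-0.01,0.48,0.4],[0,0,0,0.022,-0.01,0.48,0.4]],
])

```text
time_s: 17.8
tcp_pos: [665.4, 8.8, 115.5]
tcp_rot: [0.986, -0.164, 0.002, 0.001]
force: [-0.4, 0.3, 0.6]
grip_width: 61.5
finger_force: 0.0
```

```bash
python3 - <<'E'
from go import *
st(); inc([664.5,9.4,114.4],-.329)
E
```

```text
t 17.8 tcp [665.4   8.8 115.5] yaw -0.3296 z [ 0.005 -0.002 -1.   ] F [-0.4  0.3  0.6] w 61.5 ff 0.0 q [-0.16  0.72  1.18 -0.    1.23  1.74]
jig [ 65.4  -0.2 115.5]
turn [ 0.0002 -0.0016 -0.0002] shift [-0.0071 -0.0021  0.0073] mm [-1.1 -0.3  1.1]
```

Emit:
move_arm([
  [[0,0,0,-0.006,0,0.006,0],[0,0,0,-0.006,0,0.006,-0.4],[0,0,0,-0.006,0,0.006,-0.6],[0,0,0,-0.006,0,0.006,-0.6],[0,0,0,-0.006,0,0.006,-0.6]],
], grip_force=30)

```text
time_s: 18.42
tcp_pos: [664.4, 9.1, 113.4]
tcp_rot: [0.986, -0.164, 0.002, 0.001]
force: [0.7, 1.6, 3.9]
grip_width: 35.1
finger_force: 30.0
```

```bash
python3 - <<'E'
from go import *
st()
f=lambda q:np.array([70-80*np.cos(q)+20*np.sin(q),50+80*np.sin(q)+20*np.cos(q)])
for q in(1.25,1.15,1.05,.95,.85,.75,.65,.55,.45,.35,.25,.15,.11,.075,.05):
    d=(f(q)-f(1.25))/150; e=(f(q)-f(.65))/150;print(q,d[0].round(3),-d[1].round(3),"|",e[0].round(3),-e[1].round(3))
E
```

```text
t 18.43 tcp [664.4   9.1 113.4] yaw -0.3298 z [ 0.003 -0.002 -1.   ] F [0.7 1.6 3.9] w 35.1 ff 30.00055354088545 q [-0.16  0.73  1.18 -0.    1.23  1.74]
jig [ 64.3  -0.2 113.4]
1.25 0.0 -0.0 | 0.302 -0.119
1.15 -0.055 0.007 | 0.248 -0.112
1.05 -0.108 0.019 | 0.194 -0.1
0.95 -0.16 0.037 | 0.142 -0.082
0.85 -0.21 0.059 | 0.092 -0.06
0.75 -0.258 0.087 | 0.045 -0.032
0.65 -0.302 0.119 | 0.0 -0.0
0.55 -0.343 0.156 | -0.041 0.036
0.45 -0.381 0.196 | -0.078 0.077
0.35 -0.414 0.24 | -0.111 0.121
0.25 -0.442 0.287 | -0.14 0.168
0.15 -0.466 0.337 | -0.164 0.217
0.11 -0.474 0.357 | -0.172 0.238
0.075 -0.48 0.375 | -0.178 0.256
0.05 -0.484 0.388 | -0.182 0.269
```

Emit:
move_arm([
  [[0,0,0,-0.028,0,0.003,-0.6],[0,0,0,-0.055,0,0.007,-0.6],[0,0,0,-0.108,0,0.019,-0.6],[0,0,0,-0.16,0,0.037,-0.6],[0,0,0,-0.21,0,0.059,-0.6],[0,0,0,-0.258,0,0.087,-0.6],[0,0,0,-0.302,0,0.119,-0.6],[0,0,0,-0.302,0,0.119,-0.6]],
])

```text
time_s: 19.42
tcp_pos: [620.4, 24.2, 94.3]
tcp_rot: [0.986, -0.164, 0.0, 0.0]
force: [-0.0, 5.2, 2.7]
grip_width: 34.6
finger_force: 30.0
```

```bash
python3 - <<'E'
from go import *
st()
E
```

```text
t 19.43 tcp [620.4  24.2  94.3] yaw -0.3295 z [ 0.    -0.001 -1.   ] F [-0.   5.2  2.7] w 34.6 ff 30.000477321445942 q [-0.15  0.66  1.36 -0.    1.12  1.75]
jig [17.8 -0.1 94.3]
```

Emit:
move_arm([
  [[0,0,0,-0.021,0,0.018,-0.6],[0,0,0,-0.041,0,0.036,-0.6],[0,0,0,-0.078,0,0.077,-0.6],[0,0,0,-0.111,0,0.121,-0.6],[0,0,0,-0.14,0,0.168,-0.6],[0,0,0,-0.153,0,0.193,-0.6],[0,0,0,-0.164,0,0.217,-0.6],[0,0,0,-0.172,0,0.238,-0.6],[0,0,0,-0.175,0,0.248,-0.6],[0,0,0,-0.178,0,0.256,-0.6],[0,0,0,-0.178,0,0.256,-0.6],[0,0,0,-0.178,0,0.256,-0.6]],
])

```text
time_s: 20.92
tcp_pos: [596.3, 32.5, 56.6]
tcp_rot: [0.986, -0.164, 0.002, 0.0]
force: [2.0, 5.5, 4.5]
grip_width: 34.7
finger_force: 30.0
```

```bash
python3 - <<'E'
from go import *
st()
E
```

```text
t 20.93 tcp [596.3  32.5  56.6] yaw -0.3298 z [ 0.003 -0.001 -1.   ] F [2.  5.5 4.5] w 34.7 ff 30.000680945813656 q [-0.14  0.66  1.47 -0.    1.01  1.76]
jig [-7.6 -0.1 56.6]
```

Emit:
move_arm([
  [[0,0,0,-0.001,0,0.006,-0.6],[0,0,0,-0.002,0,0.012,-0.6],[0,0,0,-0.002,0,0.012,-0.6]],
])

```text
time_s: 21.3
tcp_pos: [596.4, 32.5, 56.3]
tcp_rot: [0.986, -0.164, 0.002, 0.001]
force: [-2.5, 6.6, 16.2]
grip_width: 34.5
finger_force: 30.0
```

```bash
python3 - <<'E'
from go import *
st()
E
```

```text
t 21.3 tcp [596.4  32.5  56.3] yaw -0.3296 z [ 0.004 -0.002 -1.   ] F [-2.5  6.6 16.2] w 34.5 ff 30.0021056458354 q [-0.14  0.66  1.47 -0.    1.01  1.76]
jig [-7.6 -0.  56.3]
```

The clip's foot is firmly on the blank: 16 N and almost no further travel. I'll ease off, open the fingers and go straight up.

Emit:
move_arm([
  [[0,0,0,0,0,-0.009,-0.6],[0,0,0,0,0,-0.009,-0.6],[0,0,0,0,0,-0.009,-0.1],[0,0,0,0,0,-0.009,0.4],[0,0,0,0,0,-0.009,0.4],[0,0,0,0,0,-0.2,0.4],[0,0,0,0,0,-0.5,0.4],[0,0,0,0,0,-1,0.4],[0,0,0,0,1,-1,0.4],[0,0,0,0,1,-1,0.4],[0,0,0,0,1,-1,0.4]],
])

```text
time_s: 22.68
tcp_pos: [545.9, -112.1, 205.1]
tcp_rot: [0.986, -0.165, 0.001, 0.001]
force: [0.2, 0.2, 0.4]
grip_width: 61.6
finger_force: 0.0
```

```bash
python3 - <<'E'
from go import *
st(); inc([444,-74,204])
E
```

```text
t 22.68 tcp [ 545.9 -112.1  205.1] yaw -0.3324 z [ 0.002 -0.002 -1.   ] F [0.2 0.2 0.4] w 61.6 ff 0.0 q [-0.41  0.41  1.45 -0.    1.28  1.49]
jig [  -8.5 -153.2  205.1]
turn [0 0 0] shift [-0.7248 -0.0181  0.0052] mm [-108.7   -2.7    0.8]
```

Emit:
move_arm([
  [[0,0,0,-0.36,0,0,0.4],[0,0,0,-0.72,0,0,0.4],[0,0,0,-0.72,0,0,0.4],[0,0,0,-0.72,0,0,0.4],[0,0,0,-0.72,0,0,0.4]],
])

```text
time_s: 23.3
tcp_pos: [445.7, -74.8, 204.5]
tcp_rot: [0.986, -0.164, 0.002, 0.001]
force: [0.1, -0.2, -0.7]
grip_width: 61.6
finger_force: 0.0
```

```bash
python3 - <<'E'
from go import *
st(); 
t=bot.capture("top")
a=cv2.resize(t[150:270,270:350],None,fx=5,fy=5,interpolation=cv2.INTER_CUBIC)
b=cv2.resize(t[150:345,125:520],(395,195))
cv2.imwrite("pics/c8.png",np.hstack([a,cv2.copyMakeBorder(b,0,405,0,0,cv2.BORDER_CONSTANT)]))
E
```

```text
t 23.3 tcp [445.7 -74.8 204.5] yaw -0.3299 z [ 0.003 -0.002 -1.   ] F [ 0.1 -0.2 -0.7] w 61.6 ff 0.0 q [-0.43  0.18  1.76 -0.    1.2   1.47]
jig [-115.4 -150.4  204.5]
```

View pics/c8.png

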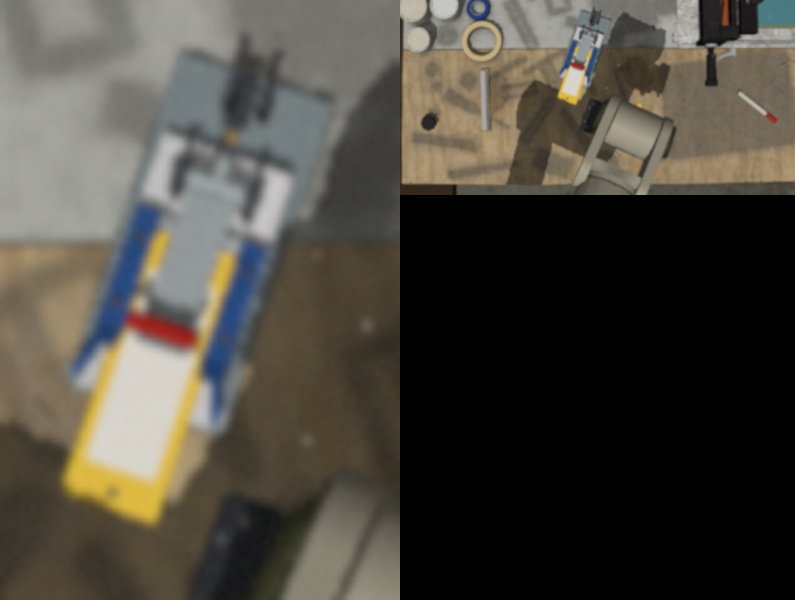

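The clip is closed on the blank, with the bar at (162,330). The near corners at (63,487) and (157,524) are still at home. The rule, knob and pen haven't moved. Handing in.

```bash
python3 -c "
from rig import bot
print(bot.close_job())"
```

```text
the job is handed in; nothing more can be done
None
```

The larger yellow blank is in the jig against the end stop, the clip was lowered onto it while held by the bar, the rule, knob and pen were left alone, and the job was handed in at about 23 s; no verdict came back.

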